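# Key the grating disc onto the vegetable slicer

## Robot

A 6-joint arm with a two-finger parallel gripper is mounted at the origin on a cart in front of the work surface, level with it; the furniture and walls round the work are solid. World frame = base frame: x ahead of the robot, y to its left, z up, the work surface at z = 0. Lengths are in m, angles in rad, forces in N, time in s.
With the tool pointing down it reaches from about 0.35 to 0.775 m from the base axis. Payload 7.3 kg.
Tool frame: the origin (TCP) lies between the finger pads; the fingertips stand 17 mm ahead of it and the grasp point (between the pads) lies 2 mm behind it; z points along the fingers, y is the direction in which the jaws open and shut (so a half turn about z gives the same grasp; the last joint's range is limited). The gripper opens to 92 mm and grips with 3 to 60 N. Pads are 19 mm wide; open, the fingers measure 130 mm over their backs; the gripper's body (75 mm by 190 mm) begins 47 mm behind the grasp point.
Start: joints at [0.969, 0.342, 1.524, -0, 1.275, -0.146], TCP at [0.231, 0.471, 0.244] pointing down, gripper open.
Joint ranges: [-2.53, 2.53], [-0.77, 2.02], [0.04, 2.7], [-1, 4.14], [0.28, 2.66], [-3.11, 3.11]. Speed limits (rad/s): [2.57, 2.57, 3.14, 3.14, 3.14, 3.14].

## Interface

Orientations are given as [roll, pitch, yaw] about the fixed x, y, z axes, in that order (R = Rz(yaw) Ry(pitch) Rx(roll)).
In Python, from cell import sensors, vision, hand_in gives the robot as it stands.
- The arm moves only by the tool step_arm, never from a script. Its argument "series" is a list of rows, each a list of 5 numbers: the opening, from 0 (shut) to 1 (fully open), then the shift along the world's x, y, z each as a share of 25 mm, from -1 to 1, then the turn about the world's z as a share of 0.08 rad, from -1 to 1. A call has 1 to 12 rows; each row shifts and turns the commanded pose from where the row before left it; what a row does not reach is not made up. A row lasts 1/10 s, in which the tool goes at most 50 mm and 8.59 degrees, less where a joint would pass 70% of its speed; a pose out of reach is approached as far as the arm can. A call with a number of a shift or a turn outside -1 to 1 is refused whole. A call with a gripper value outside its range is refused whole. The fingers move at their own pace and stop on an object; "squeeze" is the grip in N (left out, the last holds). Time passes only in rows, so rows that do not move let the fingers close. It gives the time, the measured TCP pose, the force and the opening at its end, in the units of the state.
- sensors.observe(): the state, without advancing time (a new reading comes with each control period).
- vision.read_camera(name): name is "scene" or "top" or "wrist"; returns a dict with "pixels" (384x512x3 uint8, blue, green, red), "range_z" (384x512 float32, m along the optical axis (not along the pixel's ray), 0 where there is no reading), "camera_matrix" (3x3 intrinsics, pixels), "k1" (the pictures are not rectified: a ray, as slopes to the right and down, at radius r is drawn at 1 + k1 r^2 times it, then the intrinsics apply), "pose" (4x4, takes a point from camera to world coordinates). Camera axes: x right, y down, z forward; pixel columns grow to the right and rows downward; lengths in m; the calibration is good to about 2 mm. A picture is of the moment at which its call begins.
- hand_in(): hands the job in, once; it reports no verdict.
The state is a dict: "time": time; "qpos": joint angles; "qvel": joint speeds; "joint_efforts": joint torques, N m; "tool_pos": TCP position; "tool_rot": TCP orientation; "contact_force": force on the tool from outside, world axes, zero at the start; "torque": the same for the moment, N m; "opening": finger opening in m.
Only numpy, scipy, OpenCV 4.12 (cv2) and the standard library are available. Lean on these libraries where they do the work, as an engineer would, in place of code of your own. Each camera call takes 0.05 s, during which the arm holds its last target.

## Task

The grating disc of the vegetable slicer sits high on its spindle because its notch is not over the locating pin. With a fingertip, push the disc round by its raised finger bar until the notch in its rim stands over the pin, then press gently on the hub in the middle until the disc is fully home over the pin. Do not pick the disc up, and leave the things standing around undisturbed.

Things in the scene. Friction and masses are not known exactly. Their poses are not given: they have to be found in the camera images.
- hub (a point): centre of the top of the disc's hub: a flat grey button 32 mm across, 12 mm above the disc's upper face, on the turning axis; the place to press. The disc is steel, 140 mm across and 6 mm thick. It stays at whatever height and angle it is left
- bar (a point): middle of the top edge of the raised finger bar on the disc: a grey bar, 40 mm long, 11 mm thick, standing 16 mm above the disc's upper face, running radially from 24 to 64 mm from the axis; this point is 45 mm from the axis, directly opposite the notch. Push on its flat long sides to turn the disc
- notch (a point): middle of the notch in the disc's rim, at the level of the disc's upper face, 65 mm from the axis and directly opposite the finger bar. The notch is a slot open to the rim, 54 to 70 mm from the axis, 14 mm wide at its inner end and 17 mm at the rim
- pin (a point): top of the locating pin, 65 mm from the axis: a level round steel pin, 10 mm thick, pointing inward to the axis (its end is 58 mm from it), carried by a grey post 14 mm wide on the base's rim just outside the disc, top 2 mm above the pin. Until the notch is over it, only the post and the part outside the disc show
- disc_drop (a joint): how far the disc has gone down its spindle, in m: 0 at the start, 0.008 fully home over the pin, negative if lifted. A stiff sleeve: it takes about 6 N to push it down. With the notch not over the pin, the pin stops it after 1 to 3 mm
- disc (a joint): turn of the disc in rad, counter-clockwise from above positive: 0 with the notch directly opposite the pin, +3.14 or -3.14 with the notch over the pin (either will do). Starts between -2.2 and 2.2. Steady friction of 0.12 N m (about 3 N at the bar); it stops where the push stops
- slicer_base: the slicer's round white motor base, 194 mm across, fixed to the worktop; its deck is 50 mm high. Origin under its centre, on the disc's axis; its y axis points from the axis to the pin, and a grey control panel is at its -x side
- tumbler: loose clear glass tumbler, 69 mm across, 104 mm high, upside-down; origin under its centre. A bystander beside the slicer
- salt_shaker: loose salt shaker, 44 mm across, 90 mm high, behind the slicer; origin under its centre. A bystander
Not all that is in view belongs to the job. What is shaped like the slicer_base but yellow is not meant.

How it is judged:
At the end, for the whole second after the job is handed in: The disc is pushed at least 6.5 of its 8 mm down the spindle, with the notch within 4 mm of the pin seen from above, and is at rest (value of joint disc_drop above 0.0065 m and horizontal distance between notch and pin below 0.004 m and velocity of joint disc between -0.05 and 0.05 rad/s); the robot touches nothing.
It fails at once if the disc is lifted more than 4 mm (value of joint disc_drop below -0.004 m).
It fails at once if the disc is squeezed or pressed with more than 45 N (contact force between the fingers and disc above 45 N).
It fails at once if a bystander is moved more than 20 mm or tipped over (distance of any of tumbler, salt_shaker from where it was at the start of the episode above 0.02 m or angle between any of tumbler, salt_shaker's own z axis and vertical above 0.5 rad).
It also fails if it takes over 45 s, if anything falls off the work surface, if the arm or the gripper's body presses on something with over 40 N, if the wrist force passes 120 N, or if a joint passes its speed limit or range.

## Working session

There is one attempt and no reset: what is moved stays moved. The work goes in short steps, Python scripts to look and compute and a tool call to move; the robot and the scene stay as the last step left them, time stands still between calls to the robot, and variables do not carry over. Pictures are saved under pics/ and viewed, and the job is handed in when it is done.

Besides the shell and the picture viewer there is one more tool, called after "Call:" in YAML: its name, and indented under it one key for each argument. step_arm: Moves the arm, as the interface text tells. Its arguments: {"type":"object","properties":{"series":{"type":"array","items":{"type":"array","items":{"type":"number","minimum":-1,"maximum":1}}},"squeeze":{"type":"number"}},"required":["series"]}

```bash
mkdir -p pics; ls; cat > h.py <<'E'
import numpy as np, cv2
from cell import sensors, vision, hand_in
def cap(n,tag):
    d=vision.read_camera(n); cv2.imwrite(f'pics/{tag}.png',d['pixels'])
    np.savez(f'pics/{tag}.npz',**{k:d[k] for k in ('pixels','range_z','camera_matrix','k1','pose')}); return d
def ld(tag): return dict(np.load(f'pics/{tag}.npz'))
def ray(d,u,v):
    K=d['camera_matrix'];p=np.array([[[u,v]]],float)
    q=cv2.undistortPoints(p,K,np.array([float(d['k1']),0,0,0]))[0,0]
    return np.array([q[0],q[1],1.])
def at(d,u,v,r=1):
    z=d['range_z'][int(v)-r:int(v)+r+1,int(u)-r:int(u)+r+1];z=np.median(z[z>0]) if (z>0).any() else np.nan
    T=d['pose'];return T[:3,:3]@(ray(d,u,v)*z)+T[:3,3]
def onz(d,u,v,h):
    T=d['pose'];w=T[:3,:3]@ray(d,u,v);o=T[:3,3];return o+w*(h-o[2])/w[2]
def cloud(d):
    K=d['camera_matrix'];H,W=d['range_z'].shape
    uu,vv=np.meshgrid(np.arange(W),np.arange(H))
    q=cv2.undistortPoints(np.stack([uu,vv],-1).reshape(-1,1,2).astype(float),K,np.array([float(d['k1']),0,0,0]))[:,0]
    z=d['range_z'].reshape(-1);P=np.c_[q,np.ones(len(q))]*z[:,None]
    T=d['pose'];P=P@T[:3,:3].T+T[:3,3];P[z<=0]=np.nan;return P.reshape(H,W,3)
E
python3 - <<'E'
from h import *
for n in ('scene','top','wrist'):
    d=cap(n,n+'0');print(n,d['pose'].round(3).tolist(),float(d['k1']))
s=sensors.observe();print(s)
a=cv2.imread('pics/scene0.png');b=cv2.imread('pics/top0.png');c=cv2.imread('pics/wrist0.png')
E
```

```text
pics
scene [[-0.881, -0.218, 0.421, 0.17], [-0.473, 0.438, -0.765, 1.105], [-0.017, -0.872, -0.489, 0.537], [0.0, 0.0, 0.0, 1.0]] -0.11262398816046504
top [[0.024, -0.987, 0.16, 0.404], [-1.0, -0.027, -0.014, 0.434], [0.018, -0.16, -0.987, 0.925], [0.0, 0.0, 0.0, 1.0]] -0.12414409806452134
wrist [[0.441, 0.866, 0.236, 0.167], [0.898, -0.425, -0.117, 0.503], [-0.001, 0.263, -0.965, 0.383], [0.0, 0.0, 0.0, 1.0]] -0.06548225358325326
{'time': 0.15, 'qpos': array([ 9.69016231e-01,  3.42580366e-01,  1.52476549e+00,  1.37020729e-05,
        1.27540426e+00, -1.46008966e-01]), 'qvel': array([ 0.00046518, -0.00359518, -0.00283038,  0.00107889, -0.00089092,
        0.00106899]), 'joint_efforts': array([ 6.71605121e-04, -4.31471765e+01, -2.44352531e+01,  7.17863627e-02,
        5.37403487e-02, -3.87819023e-05]), 'tool_pos': array([0.23090638, 0.47119192, 0.24320662]), 'tool_rot': array([-3.14044941e+00, -1.81365419e-04,  2.68581742e+00]), 'contact_force': array([-0.59139828, -0.2586983 , -0.12128816]), 'torque': array([-0.01576752, -0.02751344, -0.00967198]), 'opening': 0.09149302832546187}
```

View pics/scene0.png

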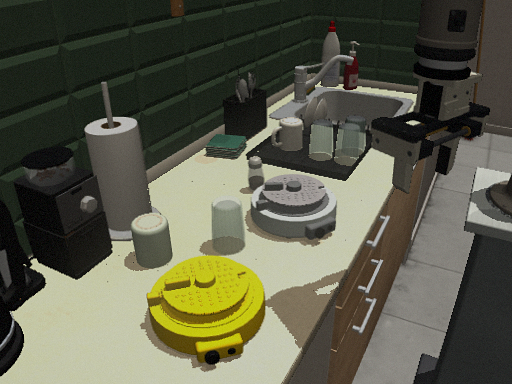

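View pics/top0.png

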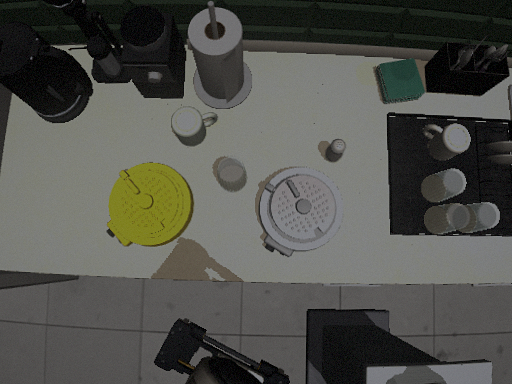

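View pics/wrist0.png

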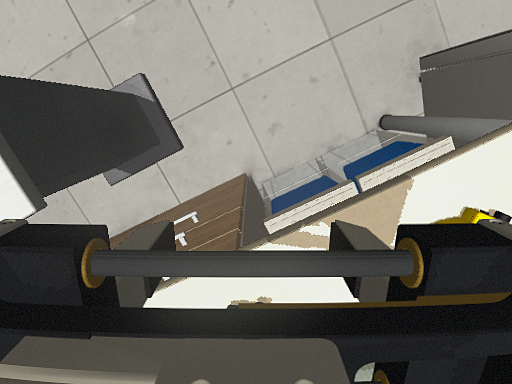

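The top view shows two slicers: a yellow one at (150,204), and a white one with a grey disc at (302,208). The white one fits the description, and I'll confirm that in an enlarged crop.

```bash
python3 - <<'E'
from h import *
d=ld('top0');im=d['pixels'][140:270,200:360]
cv2.imwrite('pics/topz.png',cv2.resize(im,None,fx=4.6,fy=4.6,interpolation=cv2.INTER_CUBIC))
s=ld('scene0');im=s['pixels'][145:245,190:350]
cv2.imwrite('pics/scz.png',cv2.resize(im,None,fx=5,fy=5,interpolation=cv2.INTER_CUBIC))
P=cloud(d)
for u,v in [(303,206),(303,225),(320,200),(292,188),(270,187),(231,172),(337,146)]: print(u,v,at(d,u,v).round(4))
E
```

```text
303 206 [0.5081 0.3238 0.0854]
303 225 [0.4681 0.3219 0.0733]
320 200 [0.5239 0.2846 0.0721]
292 188 [0.5461 0.3482 0.0885]
270 187 [0.5504 0.3948 0.0687]
231 172 [0.5747 0.4798 0.1028]
337 146 [0.6432 0.249  0.0876]
```

View pics/topz.png

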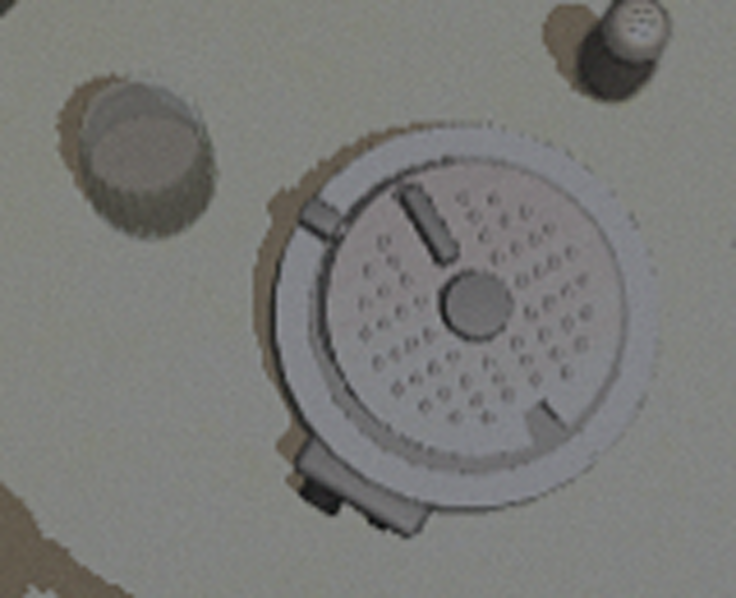

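View pics/scz.png

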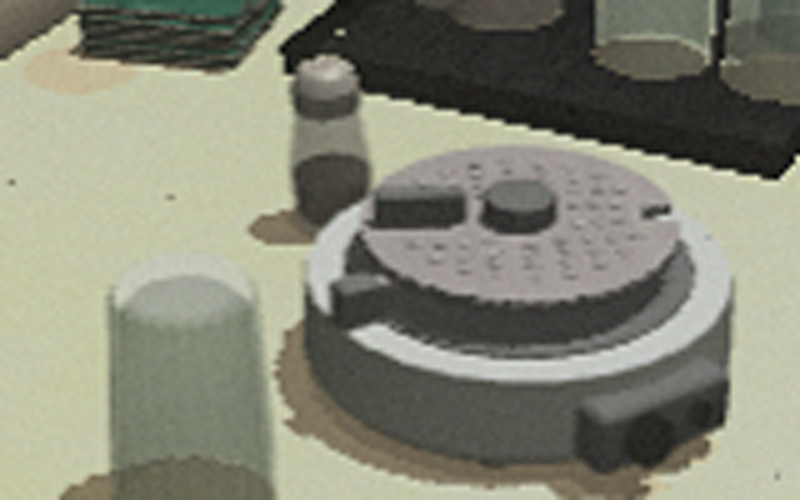

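The crop confirms it: white base, grey disc, hub at about (303.7,206), bar at about (293,189), notch at about (319,232) and pin post at about (270,187). Next I'll measure these from both views.

```bash
python3 - <<'E'
from h import *
d=ld('top0');s=ld('scene0')
def tz(x,y):return 200+(x+.5)/4.6-.5,140+(y+.5)/4.6-.5
def sz(x,y):return 190+(x+.5)/5-.5,145+(y+.5)/5-.5
def tri(n,a,b):
    # midpoint
    o=[];w=[]
    for c,(u,v) in ((d,a),(s,b)):
        o.append(c['pose'][:3,3]);q=c['pose'][:3,:3]@ray(c,u,v);w.append(q/np.linalg.norm(q))
    A=np.c_[w[0],-w[1]];t=np.linalg.lstsq(A,o[1]-o[0],rcond=None)[0]
    p,q=o[0]+w[0]*t[0],o[1]+w[1]*t[1];print(n,((p+q)/2).round(4),'gap',np.linalg.norm(p-q).round(4),'depth',at(d,*a).round(4),at(s,*b).round(4))
tri('hub',tz(477,303),sz(520,191))
tri('notch',tz(549,425),sz(655,212))
tri('post',tz(320,219),sz(365,290))
P=cloud(d)
c=np.array([.507,.3235])
for nm,Q in(('top',P),('scene',cloud(s))):
    R=np.hypot(Q[...,0]-c[0],Q[...,1]-c[1]);
    m=(R<.02)&(Q[...,2]>.080);print(nm,'hub',np.nanmean(Q[m],0),m.sum())
    m=(R<.066)&(R>.022)&(Q[...,2]>.082);print('bar',np.nanmean(Q[m],0),m.sum(), np.nanmedian(Q[m][:,2]))
    m=(R<.068)&(R>.022)&(Q[...,2]<.078)&(Q[...,2]>.067);print('face',np.nanmedian(Q[m],0))
    m=(R<.105)&(R>.072)&(Q[...,2]>.058)&(Q[...,2]<.1);print('post',np.nanmean(Q[m],0),m.sum())
    m=(R<.105)&(R>.076)&(Q[...,2]>.040)&(Q[...,2]<.058);X=Q[m];A=np.c_[2*X[:,:2],np.ones(len(X))]
    m2=(R<.1)&(Q[...,2]>.04)&(Q[...,2]<.056);X=Q[m2];(cx,cy),r=cv2.minEnclosingCircle(X[:,:2].astype(np.float32));print('base circ',cx,cy,r,np.median(X[:,2]))
for u,v in((231,172),(337,148)):
  print(at(d,u,v))
Q=P
for nm,lo,hi,cc in(('tum',.09,.12,(.575,.48)),('salt',.07,.1,(.643,.249))):
    m=(np.hypot(Q[...,0]-cc[0],Q[...,1]-cc[1])<.06)&(Q[...,2]>lo)&(Q[...,2]<hi);print(nm,Q[m].min(0),Q[m].max(0))
E
```

```text
hub [0.5078 0.3229 0.0872] gap 0.0025 depth [0.5091 0.3233 0.0863] [0.5083 0.3186 0.0848]
notch [0.4552 0.2873 0.072 ] gap 0.0028 depth [0.4551 0.2831 0.0508] [0.4584 0.2822 0.0688]
post [0.548  0.3954 0.0651] gap 0.0054 depth [0.55   0.3966 0.0679] [0.5435 0.3981 0.0672]
top hub [0.50783827 0.32352243 0.08495992] 164
bar [0.54439342 0.34592169 0.08865949] 96 0.08891844882011951
face [0.5041965  0.32227056 0.07360713]
post [0.54934171 0.3955508  0.06719619] 64
base circ 0.5051868557929993 0.3233650326728821 0.09816482663154602 0.049625392761780907
scene hub [0.50517462 0.32594589 0.08465854] 99
bar [0.54216542 0.34698143 0.08715486] 90 0.0875321497832661
face [0.4960042  0.33909892 0.07358594]
post [0.54546985 0.38751898 0.06543536] 76
base circ 0.5047301650047302 0.3241424560546875 0.096702940762043 0.04980826919669229
[0.57465722 0.47983958 0.10276013]
[0.6386381  0.24901811 0.08748081]
tum [0.55094232 0.45250847 0.0901017 ] [0.61040512 0.51036457 0.1068485 ]
salt [0.62952138 0.2286639  0.07064903] [0.6622772  0.26063284 0.09240405]
```

Both views agree. The axis is at about (0.506,0.3235), the disc face at z≈0.0735 and the bar top at z≈0.089. The bar points to 32° and the pin to 59°. The short way round is therefore clockwise, taking the bar to about −121° and clear of the post. I'll go above the bar's counter-clockwise side, closing the gripper on the way.

Call:
step_arm:
  series:
    - [0,1,-0.33,0,-0.59]
    - [0,1,-0.33,0,-0.59]
    - [0,1,-0.33,0,-0.59]
    - [0,1,-0.33,0,-0.59]
    - [0,1,-0.33,0,-0.59]
    - [0,1,-0.33,0,-0.59]
    - [0,1,-0.33,0,-0.59]
    - [0,1,-0.33,0,-0.59]
    - [0,1,-0.33,0,-0.59]
    - [0,1,-0.33,0,-0.59]
    - [0,1,-0.33,0,-0.59]
    - [0,1,-0.33,0,-0.59]
  squeeze: 10

```text
time: 1.35
tool_pos: [0.5319, 0.3719, 0.2433]
tool_rot: [-3.141, -0.0, 2.117]
contact_force: [-0.0, 1.0, 0.4]
opening: 0.0021
```

```bash
python3 - <<'E'
from h import *
w=cap('wrist','wrist1');d=cap('top','top1');cap('scene','scene1')
s=sensors.observe();print(s['time'],s['tool_pos'],s['tool_rot'],s['contact_force'],s['opening'],s['qpos'].round(3))
Q=cloud(w);c=np.array([.506,.3235]);R=np.hypot(Q[...,0]-c[0],Q[...,1]-c[1])
m=(R<.025)&(Q[...,2]>.08)&(Q[...,2]<.0872);print(np.nanmean(Q[m],0),m.sum())
m=(R<.066)&(R>.022)&(Q[...,2]>.082)&(Q[...,2]<.095);print(np.nanmean(Q[m],0),m.sum())
E
```

```text
1.5 [0.53201405 0.37151686 0.24269569] [-3.14028657e+00 -2.21673358e-05  2.11755306e+00] [-0.35017176  0.92860475  0.27088552] 0.00043433265593423873 [ 0.492  0.578  1.144 -0.     1.421 -0.055]
[0.50771404 0.3242241  0.08476199] 641
[0.5444432  0.34663693 0.08796734] 394
```

View pics/wrist1.png

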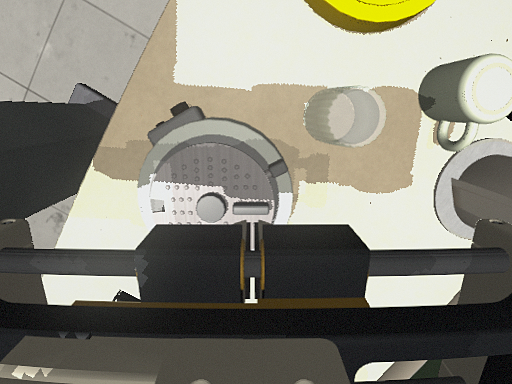

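The wrist view shows the hub at (211,206), the bar at (252,208), the notch at (157,205) and the post at (278,170). I'll refine the axis and angles from it.

```bash
python3 - <<'E'
from h import *
w=ld('wrist1');z=w['pixels'][100:235,120:310]
cv2.imwrite('pics/w1z.png',cv2.resize(z,None,fx=4.2,fy=4.2,interpolation=cv2.INTER_CUBIC))
c=onz(w,211,206,.0845)[:2]
for n,u,v,h in(('hub',211,206,.0855),('bar',252,208.5,.0895),('notch',157,206,.0735),('post',278,169.5,.068)):
    p=onz(w,u,v,h);q=p[:2]-c;print(n,p.round(4),np.hypot(*q).round(4),np.degrees(np.arctan2(q[1],q[0])).round(1))
E
```

```text
hub [0.5071 0.3269 0.0855] 0.0004 96.7
bar [0.5457 0.3487 0.0895] 0.0444 29.8
notch [0.4553 0.2908 0.0735] 0.063 -145.4
post [0.5504 0.3961 0.068 ] 0.0818 58.1
```

View pics/w1z.png

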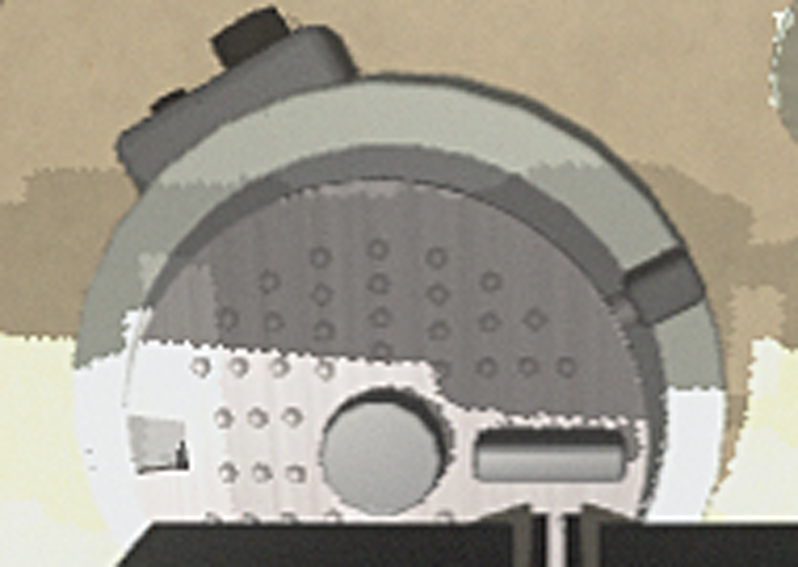

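Call:
step_arm:
  series:
    - [0,0,0,-1,0]
    - [0,0,0,-1,0]
    - [0,0,0,-1,0]
    - [0,0,0,-1,0]
    - [0,0,0,-1,0]
    - [0,0,0,-0.4,0]
    - [0,0,0,-0.4,0]
    - [0,0,0,0,0]

```text
time: 2.3
tool_pos: [0.5304, 0.3725, 0.0981]
tool_rot: [-3.14, -0.0, 2.12]
contact_force: [0.4, -0.2, 0.3]
opening: 0.0004
```

```bash
python3 - <<'E'
from h import *
d=cap('scene','scene2')
cv2.imwrite('pics/s2z.png',cv2.resize(d['pixels'][120:260,190:390],None,fx=4,fy=4,interpolation=cv2.INTER_CUBIC))
s=sensors.observe();print(s['time'],s['tool_pos'],s['contact_force'])
E
```

```text
2.35 [0.53097093 0.37269233 0.09908805] [-0.12588649 -0.46540724  0.12759627]
```

View pics/s2z.png

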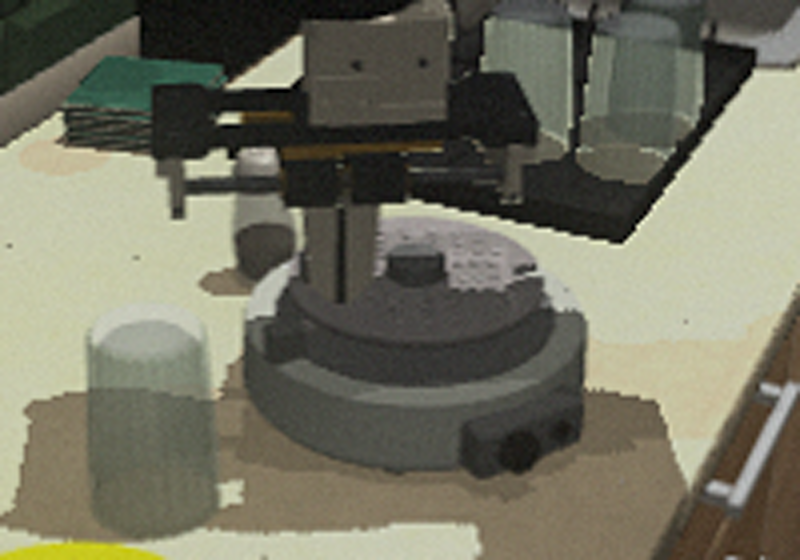

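The fingers are beside the bar and just above the disc face, with no contact. Working out the arc increments.

```bash
python3 - <<'E'
import numpy as np
c=np.array([.507,.3245])
def P(phi,t=.015,r=.046): return c+r*np.array([np.cos(phi),np.sin(phi)])+t*np.array([-np.sin(phi),np.cos(phi)])
p=np.array([.531,.3722]);phi=2.119-np.pi/2
q=P(phi);print('approach',((q-p)/.025).round(2))
p=q;k=0
while phi>np.radians(-112):
    phi-=.08;n=P(phi);k+=1;print(k,((n-p)/.025).round(2),np.degrees(phi).round(1));p+=((n-p)/.025).round(2)*.025
E
```

```text
approach [ 0.3  -0.44]
1 [ 0.11 -0.11] 26.8
2 [ 0.11 -0.11] 22.2
3 [ 0.09 -0.12] 17.7
4 [ 0.09 -0.13] 13.1
5 [ 0.07 -0.14] 8.5
6 [ 0.07 -0.14] 3.9
7 [ 0.05 -0.14] -0.7
8 [ 0.04 -0.15] -5.3
9 [ 0.03 -0.15] -9.8
10 [ 0.01 -0.16] -14.4
11 [ 0.01 -0.15] -19.0
12 [-0.01 -0.16] -23.6
13 [-0.02 -0.15] -28.2
14 [-0.04 -0.15] -32.8
15 [-0.04 -0.15] -37.3
16 [-0.06 -0.14] -41.9
17 [-0.07 -0.14] -46.5
18 [-0.08 -0.14] -51.1
19 [-0.08 -0.12] -55.7
20 [-0.1  -0.12] -60.3
21 [-0.11 -0.11] -64.8
22 [-0.12 -0.1 ] -69.4
23 [-0.12 -0.09] -74.0
24 [-0.14 -0.09] -78.6
25 [-0.13 -0.07] -83.2
26 [-0.15 -0.06] -87.8
27 [-0.14 -0.04] -92.3
28 [-0.15 -0.04] -96.9
29 [-0.16 -0.02] -101.5
30 [-0.15 -0.02] -106.1
31 [-0.16  0.01] -110.7
32 [-0.15  0.01] -115.3
```

Call:
step_arm:
  series:
    - [0,0.15,-0.22,0,0]
    - [0,0.15,-0.22,0,0]
    - [0,0.11,-0.11,0,-1]
    - [0,0.11,-0.11,0,-1]
    - [0,0.09,-0.12,0,-1]
    - [0,0.09,-0.13,0,-1]
    - [0,0.07,-0.14,0,-1]
    - [0,0.07,-0.14,0,-1]

```text
time: 3.15
tool_pos: [0.5536, 0.3429, 0.1001]
tool_rot: [3.138, -0.002, 1.636]
contact_force: [0.7, 2.8, 0.1]
opening: 0.0001
```

```bash
python3 - <<'E'
from h import *
d=cap('top','top3')
cv2.imwrite('pics/t3z.png',cv2.resize(d['pixels'][140:270,220:380],None,fx=4.6,fy=4.6,interpolation=cv2.INTER_CUBIC))
s=sensors.observe();print(s['time'],s['tool_pos'],s['tool_rot'][2],s['contact_force'],s['torque'])
E
```

```text
3.2 [0.55377979 0.34225867 0.09995445] 1.6314298636973108 [ 1.54133098  0.97432016 -0.24885982] [ 0.32842022 -0.28813871 -0.00567006]
```

View pics/t3z.png

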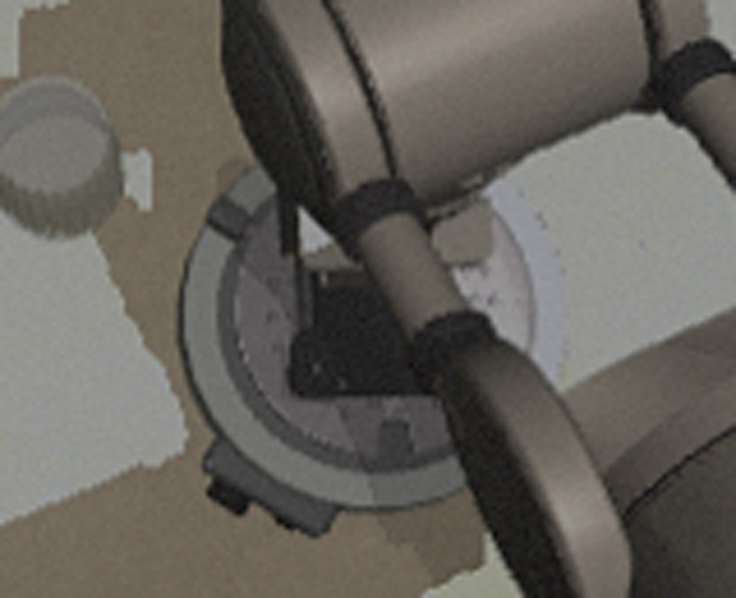

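The notch has moved to about (395,437) in the crop, so the disc is turning. I'll continue along the arc and lower the tip about 2 mm.

Call:
step_arm:
  series:
    - [0,0.05,-0.14,-0.04,-1]
    - [0,0.04,-0.15,-0.04,-1]
    - [0,0.03,-0.15,0,-1]
    - [0,0.01,-0.16,0,-1]
    - [0,0.01,-0.15,0,-1]
    - [0,-0.01,-0.16,0,-1]
    - [0,-0.02,-0.15,0,-1]
    - [0,-0.04,-0.15,0,-1]
    - [0,-0.04,-0.15,0,-1]
    - [0,-0.06,-0.14,0,-1]
    - [0,-0.07,-0.14,0,-1]
    - [0,-0.08,-0.14,0,-1]

```text
time: 4.4
tool_pos: [0.5493, 0.2978, 0.098]
tool_rot: [3.14, -0.004, 0.677]
contact_force: [3.4, 1.4, 0.3]
opening: 0.0007
```

```bash
python3 - <<'E'
from h import *
d=cap('top','top4')
cv2.imwrite('pics/t4z.png',cv2.resize(d['pixels'][140:270,220:380],None,fx=4.6,fy=4.6,interpolation=cv2.INTER_CUBIC))
s=sensors.observe();print(s['time'],s['tool_pos'],s['tool_rot'][2],s['contact_force'],s['qpos'].round(2))
p=s['tool_pos'][:2]-[.507,.3245];f=s['tool_rot'][2]-np.pi/2;print(np.degrees(f),p@[np.cos(f),np.sin(f)],p@[-np.sin(f),np.cos(f)])
E
```

```text
4.45 [0.54891996 0.29734521 0.09788777] 0.6729830293763139 [4.0444351  0.09581244 1.60566606] [ 0.37  0.66  1.42 -0.    1.06  1.27]
-51.44091273280851 0.047363718897581945 0.015853812313434256
```

View pics/t4z.png

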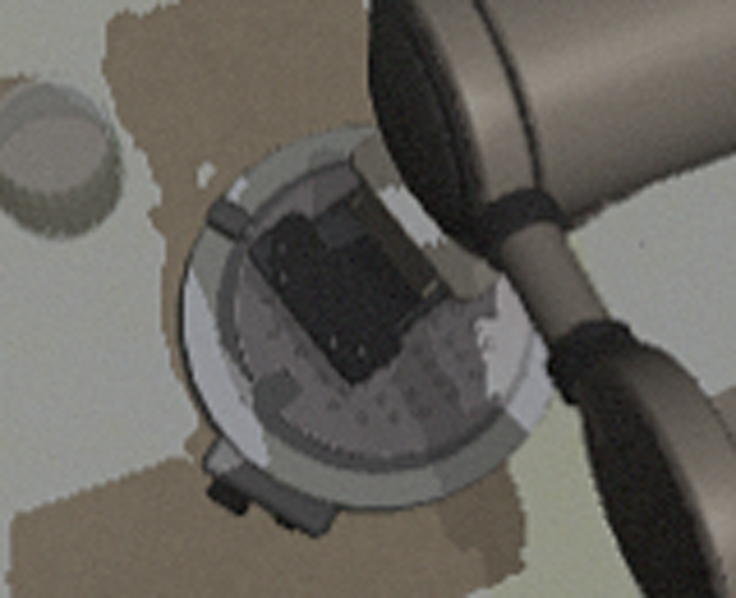

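The notch is now at about (278,390) in the crop. I'll go on to a finger angle of about −106°, then look again.

Call:
step_arm:
  series:
    - [0,-0.08,-0.12,0,-1]
    - [0,-0.1,-0.12,0,-1]
    - [0,-0.11,-0.11,0,-1]
    - [0,-0.12,-0.1,0,-1]
    - [0,-0.12,-0.09,0,-1]
    - [0,-0.14,-0.09,0,-1]
    - [0,-0.13,-0.07,0,-1]
    - [0,-0.15,-0.06,0,-1]
    - [0,-0.14,-0.04,0,-1]
    - [0,-0.15,-0.04,0,-1]
    - [0,-0.16,-0.02,0,-1]
    - [0,-0.15,-0.02,0,-1]

```text
time: 5.65
tool_pos: [0.5102, 0.2754, 0.0977]
tool_rot: [-3.141, -0.003, -0.281]
contact_force: [2.5, -1.7, 1.2]
opening: 0.0006
```

```bash
python3 - <<'E'
from h import *
d=cap('top','top5')
cv2.imwrite('pics/t5z.png',cv2.resize(d['pixels'][150:250,240:350],None,fx=6,fy=6,interpolation=cv2.INTER_CUBIC))
s=sensors.observe();print(s['time'],s['tool_pos'],s['tool_rot'][2],s['contact_force'],s['qpos'].round(2))
p=s['tool_pos'][:2]-[.507,.3245];f=s['tool_rot'][2]-np.pi/2;print(np.degrees(f),p@[np.cos(f),np.sin(f)],p@[-np.sin(f),np.cos(f)])
E
```

```text
5.7 [0.50954956 0.27554064 0.09767946] -0.28542598934589813 [ 3.00493729 -1.36788073  1.27681903] [ 0.36  0.59  1.56 -0.    0.99  2.22]
-106.35370455286596 0.04626068375131586 0.016231717441704326
```

View pics/t5z.png

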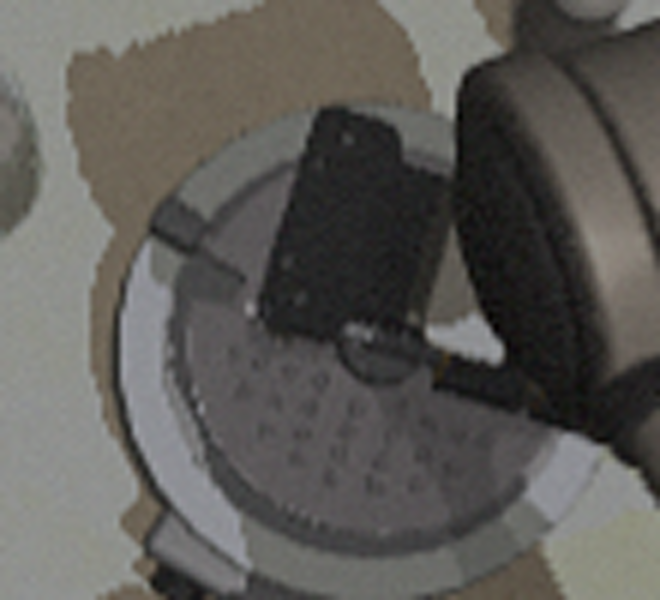

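The notch is approaching the pin. I'll advance about 8° more in smaller steps.

Call:
step_arm:
  series:
    - [0,-0.16,0.01,0,-1]
    - [0,-0.12,0.01,0,-0.8]
    - [0,0,0,0,0]

```text
time: 6.0
tool_pos: [0.5026, 0.2762, 0.0975]
tool_rot: [-3.141, -0.002, -0.422]
contact_force: [2.4, -2.9, 2.2]
opening: 0.0006
```

```bash
python3 - <<'E'
from h import *
d=cap('top','top6');w=cap('wrist','wrist6')
im=d['pixels'][172:222,258:318].astype(float)*1.6
cv2.imwrite('pics/t6z.png',cv2.resize(im.clip(0,255).astype(np.uint8),None,fx=12,fy=12,interpolation=cv2.INTER_CUBIC))
s=sensors.observe();print(s['time'],s['tool_pos'],s['tool_rot'][2],s['contact_force'])
p=s['tool_pos'][:2]-[.507,.3245];f=s['tool_rot'][2]-np.pi/2;print(np.degrees(f),p@[np.cos(f),np.sin(f)],p@[-np.sin(f),np.cos(f)])
E
```

```text
6.1 [0.50261343 0.27637655 0.09732759] -0.4210843423212034 [ 3.13441856 -2.62644829  2.75741885]
-114.12635563404694 0.04571270043175342 0.015667094635914022
```

View pics/t6z.png

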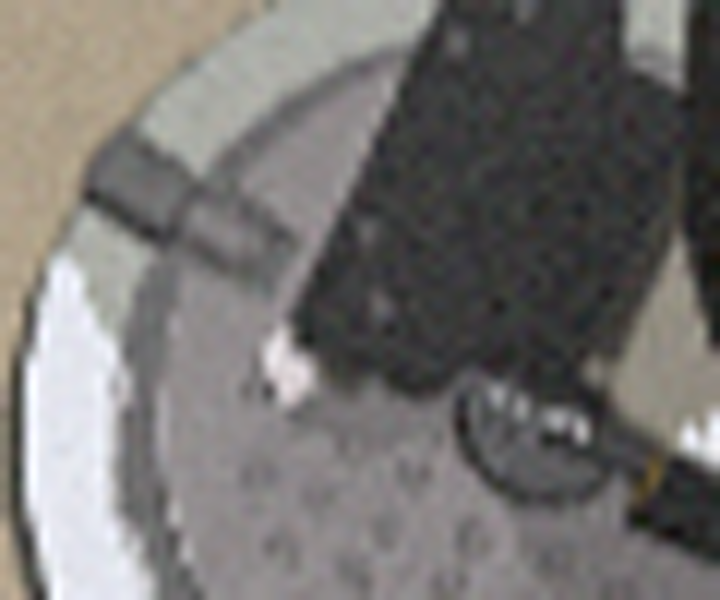

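View pics/wrist6.png

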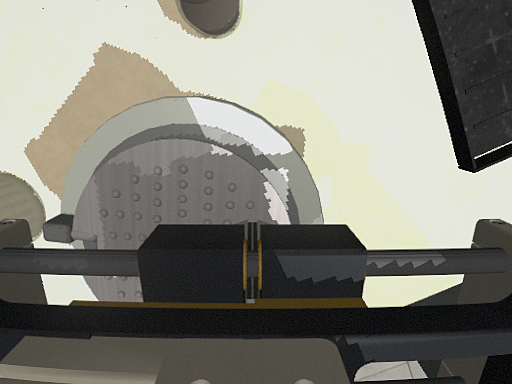

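```bash
python3 - <<'E'
from h import *
d=ld('top6')
im=d['pixels'][180:202,262:290].astype(float)
im=(im-im.min())/(170-im.min())*255
cv2.imwrite('pics/t6zz.png',cv2.resize(im.clip(0,255).astype(np.uint8),None,fx=27,fy=27,interpolation=cv2.INTER_LANCZOS4))
E
```

```text
(no output)
```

View pics/t6zz.png

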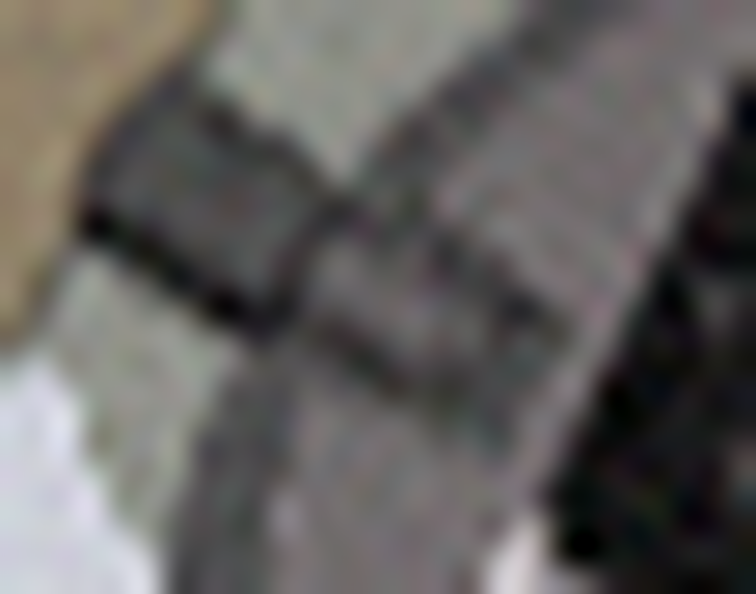

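```bash
python3 - <<'E'
from h import *
d=ld('top6')
f=lambda x,y:(262+(x+.5)/27-.5,180+(y+.5)/27-.5)
for c in ([.507,.3245],[.506,.3235],[.508,.3235]):
  print(c)
  for n,x,y,h in(('in',533,380,.0735),('inU',575,325,.0735),('inL',488,432,.0735),('rimU',430,200,.0735),('rimL',292,338,.0735),('postC',205,200,.067),('postinU',330,200,.067),('postinL',265,335,.067),('pinmid',420,310,.065)):
    q=onz(d,*f(x,y),h)[:2]-c;print(n,np.hypot(*q).round(4),np.degrees(np.arctan2(q[1],q[0])).round(1),end='; ')
  print()
E
```

```text
[0.507, 0.3245]
in 0.0539 57.9; inU 0.0538 51.8; inL 0.0549 63.7; rimU 0.0693 51.4; rimL 0.0724 64.2; postC 0.0844 58.7; postinU 0.076 54.6; postinL 0.0746 64.0; pinmid 0.0649 56.8; 
[0.506, 0.3235]
in 0.0552 57.5; inU 0.0552 51.6; inL 0.0562 63.3; rimU 0.0707 51.3; rimL 0.0738 63.8; postC 0.0858 58.5; postinU 0.0774 54.4; postinL 0.076 63.6; pinmid 0.0663 56.6; 
[0.508, 0.3235]
in 0.0542 59.3; inU 0.054 53.3; inL 0.0553 65.1; rimU 0.0695 52.6; rimL 0.0729 65.2; postC 0.0848 59.7; postinU 0.0763 55.6; postinL 0.0751 65.0; pinmid 0.0652 58.0;
```

The notch centre measures about 58° and the post about 59°, with radii matching the spec, so it looks aligned. The finger yaw doesn't quite agree with that, so I'll back the finger off, rise, and look with a clear view before pressing.

Call:
step_arm:
  series:
    - [0,0.25,-0.12,0,0]
    - [0,0.25,-0.12,0,0]
    - [0,0,0,0.8,0]
    - [0,0,0,1,0]
    - [0,-0.6,-0.6,1,0]
    - [0,-1,-1,1,0]
    - [0,-1,-1,0.5,0]
    - [0,-1,-1,0,0]
    - [0,-1,-1,0,0]
    - [0,0,0,0,0]

```text
time: 7.1
tool_pos: [0.3964, 0.1537, 0.204]
tool_rot: [3.139, 0.003, -0.425]
contact_force: [-0.1, -0.5, 0.0]
opening: 0.0007
```

```bash
python3 - <<'E'
from h import *
d=cap('top','top7');w=cap('scene','scene7');cap('wrist','wrist7')
im=d['pixels'][165:250,255:350].astype(float)*1.6
cv2.imwrite('pics/t7z.png',cv2.resize(im.clip(0,255).astype(np.uint8),None,fx=7,fy=7,interpolation=cv2.INTER_CUBIC))
im=w['pixels'][160:240,230:350].astype(float)*1.2
cv2.imwrite('pics/s7z.png',cv2.resize(im.clip(0,255).astype(np.uint8),None,fx=6.5,fy=6.5,interpolation=cv2.INTER_CUBIC))
s=sensors.observe();print(s['time'],s['tool_pos'],s['tool_rot'][2],s['contact_force'])
E
```

```text
7.25 [0.40014663 0.1558589  0.2044955 ] -0.42461624195982384 [ 0.55662449 -0.51466514 -0.23262659]
```

View pics/t7z.png

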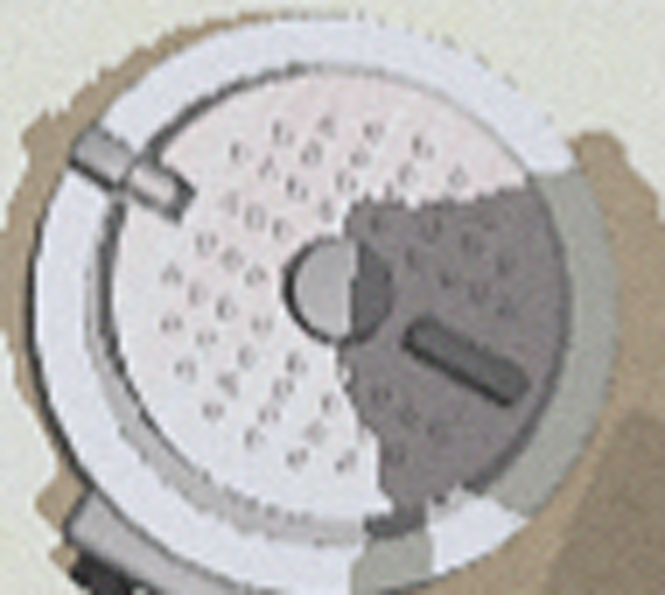

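View pics/s7z.png

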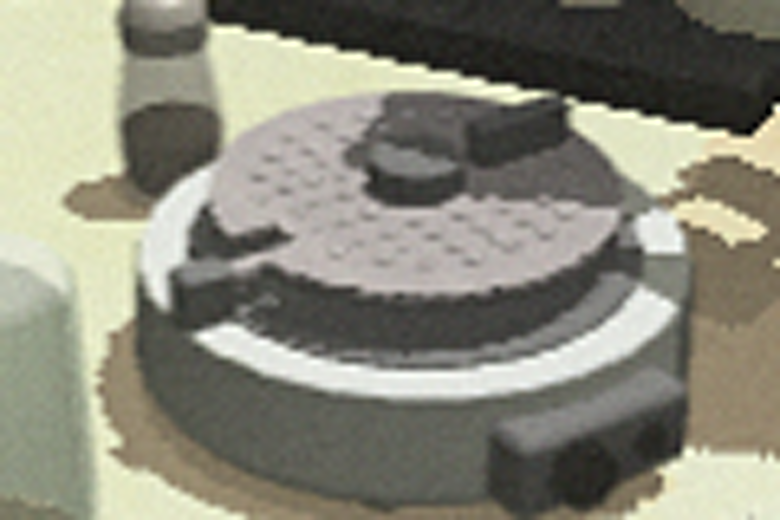

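View pics/wrist7.png

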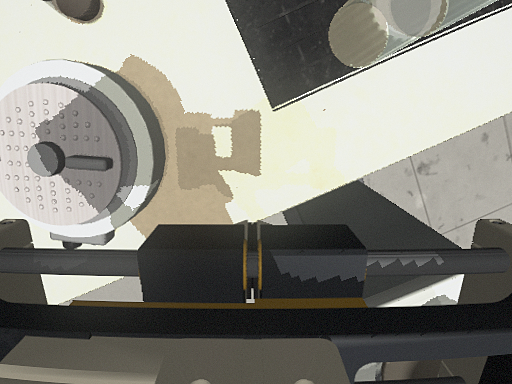

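The pin now shows inside the notch, and the bar lies opposite it. Measuring both angles with the clear view.

```bash
python3 - <<'E'
from h import *
d=ld('top7')
f=lambda x,y:(255+(x+.5)/7-.5,165+(y+.5)/7-.5)
c0=onz(d,*f(338,289),.0855)[:2];print('hub',c0)
P=cloud(d);R=np.hypot(P[...,0]-.507,P[...,1]-.3245)
m=(R<.066)&(R>.024)&(P[...,2]>.082);b=np.nanmean(P[m],0)
m2=(R<.022)&(P[...,2]>.081);hc=np.nanmean(P[m2],0);m3=(R<.105)&(R>.072)&(P[...,2]>.058);po=np.nanmean(P[m3],0)
print('bar',b,'hub',hc,'post',po)
# bar line direction by PCA
X=P[m][:,:2];v=np.linalg.svd(X-X.mean(0))[2][0];print('bar dir',np.degrees(np.arctan2(v[1],v[0]))%180)
for c in(c0,np.array([.507,.3245]),hc[:2]):
  for n,q in(('bar+180',c-b[:2]),('post',po[:2]-c)):print(n,np.degrees(np.arctan2(q[1],q[0])).round(1),np.hypot(*q).round(4),end=' ')
  print()
im=d['pixels'][178:200,262:290].astype(float)
cv2.imwrite('pics/t7zz.png',cv2.resize(im.clip(0,255).astype(np.uint8),None,fx=27,fy=27,interpolation=cv2.INTER_CUBIC))
E
```

```text
hub [0.5083609  0.32410847]
bar [0.48780311 0.28466557 0.08870559] hub [0.50755792 0.32330212 0.08500765] post [0.54757449 0.37729554 0.06799322]
bar dir 62.228246618738396
bar+180 62.5 0.0445 post 53.6 0.0661 
bar+180 64.3 0.0442 post 52.5 0.0666 
bar+180 62.9 0.0434 post 53.5 0.0672
```

View pics/t7zz.png

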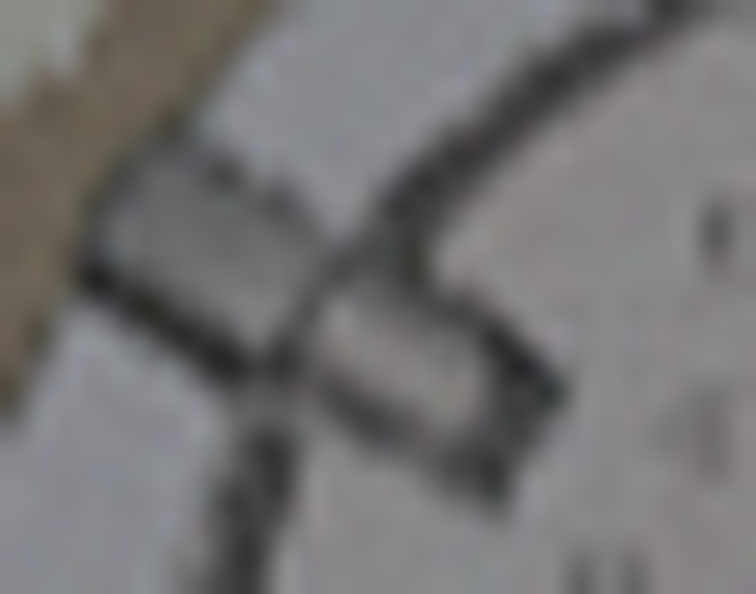

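```bash
python3 - <<'E'
from h import *
d=ld('top7');T=d['pose']
f=lambda x,y:(262+(x+.5)/27-.5,178+(y+.5)/27-.5)
for c in ([.5076,.3238],):
  for n,x,y,h in(('inU',572,385,.0735),('inL',495,515,.0735),('rimU',425,265,.0735),('rimL',292,395,.0735),('postoutU',178,130,.067),('postoutL',85,270,.067),('postinU',330,250,.067),('postinL',265,370,.067)):
    q=onz(d,*f(x,y),h)[:2]-c;print(n,np.hypot(*q).round(4),np.degrees(np.arctan2(q[1],q[0])).round(1))
# synth overlay: project model
K=d['camera_matrix'];Ti=np.linalg.inv(T);rv=cv2.Rodrigues(Ti[:3,:3])[0]
def proj(P):return cv2.projectPoints(np.array(P,float),rv,Ti[:3,3],K,np.array([float(d['k1']),0,0,0]))[0][:,0]
S=14
big=cv2.resize(d['pixels'][172:218,262:318],None,fx=S,fy=S,interpolation=cv2.INTER_CUBIC)
def draw(P,col):
    q=((proj(P)-[262,172]+.5)*S).astype(int);cv2.polylines(big,[q.reshape(-1,1,2)],True,col,1)
c=np.array([.5076,.3238])
def pol(a,pts,h):
    a=np.radians(a);r=np.array([np.cos(a),np.sin(a)]);t=np.array([-r[1],r[0]])
    return [[*(c+x*r+y*t),h] for x,y in pts]
A=60.5
draw(pol(A,[(.054,.007),(.0695,.0085),(.0695,-.0085),(.054,-.007)],.0735),(0,0,255))
draw(pol(A,[(-.024,.0055),(-.064,.0055),(-.064,-.0055),(-.024,-.0055)],.0895),(0,0,255))
B=58.8
draw(pol(B,[(.058,.005),(.0755,.005),(.0755,-.005),(.058,-.005)],.0605),(0,255,0))
draw(pol(B,[(.0755,.007),(.094,.007),(.094,-.007),(.0755,-.007)],.067),(255,255,0))
a=np.linspace(0,2*np.pi,60);draw([[c[0]+.016*np.cos(x),c[1]+.016*np.sin(x),.0855] for x in a],(255,0,255))
draw([[c[0]+.07*np.cos(x),c[1]+.07*np.sin(x),.0735] for x in a],(255,0,255))
draw([[c[0]+.097*np.cos(x),c[1]+.097*np.sin(x),.05] for x in a],(255,0,255))
cv2.imwrite('pics/ov7.png',big)
E
```

```text
inU 0.0538 53.4
inL 0.0537 66.6
rimU 0.0692 53.0
rimL 0.0727 65.0
postoutU 0.0923 54.6
postoutL 0.0925 63.3
postinU 0.0765 55.0
postinL 0.0757 63.5
```

View pics/ov7.png

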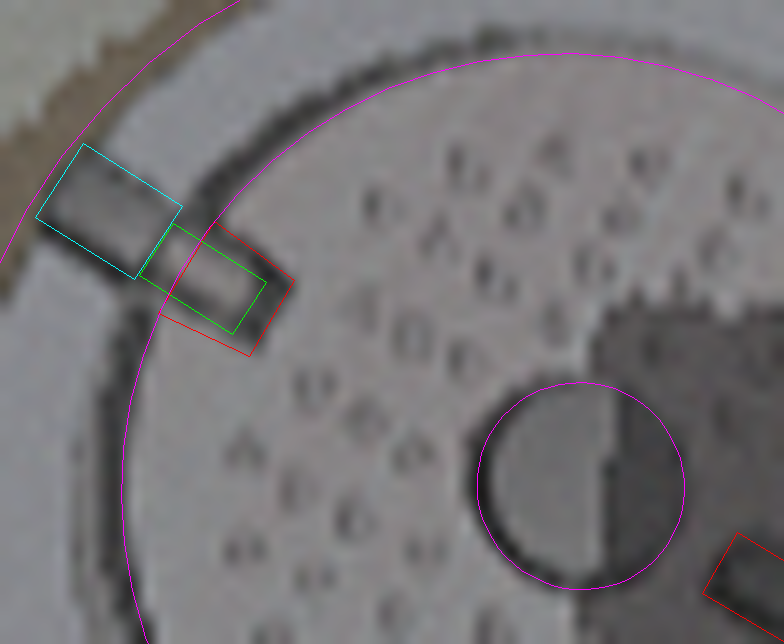

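The model overlay fits the picture: notch at about 60°, pin at about 59°, which is about 1 mm off and inside the clearance. Moving above the hub, 2 mm toward the pin to clear the bar, and then down to just above it.

Call:
step_arm:
  series:
    - [0,0.62,0.97,0,0]
    - [0,0.62,0.97,0,0]
    - [0,0.62,0.97,0,0]
    - [0,0.62,0.97,0,0]
    - [0,0.62,0.97,0,0]
    - [0,0.62,0.97,0,0]
    - [0,0.62,0.97,0,0]
    - [0,0,0,-1,0]
    - [0,0,0,-1,0]
    - [0,0,0,-1,0]
    - [0,0,0,-0.5,0]
    - [0,0,0,0,0]

```text
time: 8.45
tool_pos: [0.5071, 0.3256, 0.1144]
tool_rot: [3.138, 0.003, -0.424]
contact_force: [0.1, 0.0, 0.2]
opening: 0.0004
```

```bash
python3 - <<'E'
from h import *
w=cap('scene','scene8')
im=w['pixels'][130:250,220:380].astype(float)*1.2
cv2.imwrite('pics/s8z.png',cv2.resize(im.clip(0,255).astype(np.uint8),None,fx=5,fy=5,interpolation=cv2.INTER_CUBIC))
s=sensors.observe();print(s['time'],s['tool_pos'],s['tool_rot'][2],s['contact_force'])
E
```

```text
8.5 [0.50793134 0.32581919 0.1160768 ] -0.4241007281588709 [-0.17365132 -0.9744726   0.58300163]
```

View pics/s8z.png

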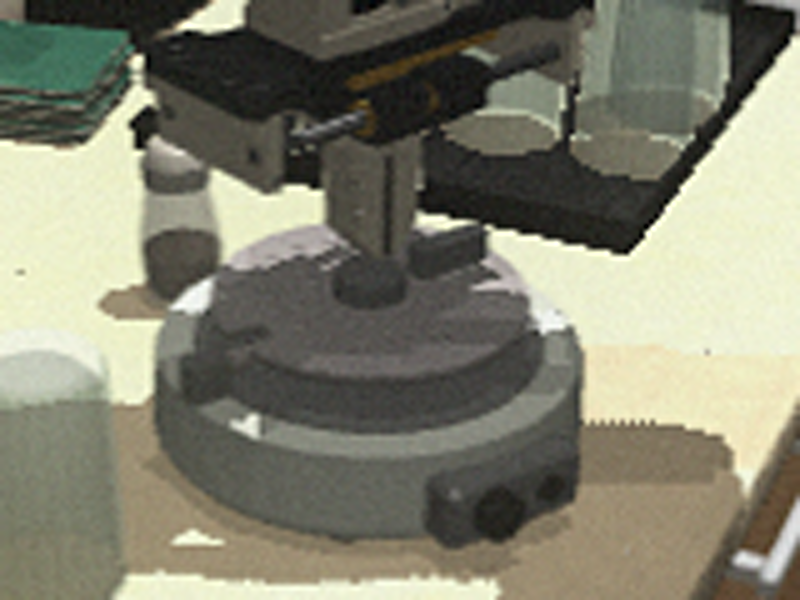

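The fingers are over the hub. Pressing down in small steps.

Call:
step_arm:
  series:
    - [0,0,0,-0.2,0]
    - [0,0,0,-0.12,0]
    - [0,0,0,-0.08,0]
    - [0,0,0,-0.06,0]
    - [0,0,0,-0.06,0]
    - [0,0,0,0,0]

```text
time: 9.1
tool_pos: [0.5078, 0.3254, 0.1037]
tool_rot: [3.141, 0.0, -0.425]
contact_force: [0.1, 0.3, -0.1]
opening: 0.0008
```

Call:
step_arm:
  series:
    - [0,0,0,-0.06,0]
    - [0,0,0,-0.06,0]
    - [0,0,0,-0.06,0]
    - [0,0,0,-0.06,0]

```text
time: 9.5
tool_pos: [0.508, 0.3255, 0.098]
tool_rot: [-3.141, -0.0, -0.425]
contact_force: [-1.1, -0.2, 4.6]
opening: 0.0005
```

Call:
step_arm:
  series:
    - [0,0,0,-0.06,0]
    - [0,0,0,-0.06,0]

```text
time: 9.7
tool_pos: [0.508, 0.3255, 0.095]
tool_rot: [-3.141, -0.0, -0.425]
contact_force: [-2.2, -0.8, 14.4]
opening: 0.0006
```

Call:
step_arm:
  series:
    - [0,0,0,-0.06,0]
    - [0,0,0,-0.04,0]

```text
time: 9.9
tool_pos: [0.5082, 0.3256, 0.0947]
tool_rot: [-3.14, -0.001, -0.424]
contact_force: [-6.9, -4.7, 25.3]
opening: 0.0005
```

It stopped firmly at z≈0.095 with 25 N, about 7–8 mm below the measured hub top. I'll back off and measure the height.

Call:
step_arm:
  series:
    - [0,0,0,0.5,0]
    - [0,0,0,1,0]
    - [0,0,0,1,0]
    - [0,0,0,1,0]
    - [0,-1,-1,1,0]
    - [0,-1,-1,0,0]
    - [0,-1,-1,0,0]
    - [0,-1,-1,0,0]
    - [0,-1,-1,0,0]
    - [0,0,0,0,0]

```text
time: 10.9
tool_pos: [0.3797, 0.1984, 0.2044]
tool_rot: [3.139, 0.002, -0.426]
contact_force: [0.8, -0.0, -0.3]
opening: 0.0004
```

```bash
python3 - <<'E'
from h import *
d=cap('top','top9');w=cap('scene','scene9')
for t in('top7','top9','scene7','scene9'):
    P=cloud(ld(t));R=np.hypot(P[...,0]-.5076,P[...,1]-.3238)
    g=lambda m:(np.nanmedian(P[m][:,2]).round(4),m.sum())
    ang=np.degrees(np.arctan2(P[...,1]-.3238,P[...,0]-.5076))
    print(t,'hub',g(R<.012),'face',g((R>.03)&(R<.05)&(abs(ang)<60)),'face2',g((R>.03)&(R<.05)&(abs(ang-150)<25)),'deck',g((R>.085)&(R<.094)&(abs(ang)<40)))
im=d['pixels'][165:250,255:350].astype(float)*1.6
cv2.imwrite('pics/t9z.png',cv2.resize(im.clip(0,255).astype(np.uint8),None,fx=7,fy=7,interpolation=cv2.INTER_CUBIC))
im=w['pixels'][160:240,230:350].astype(float)*1.2
cv2.imwrite('pics/s9z.png',cv2.resize(im.clip(0,255).astype(np.uint8),None,fx=6.5,fy=6.5,interpolation=cv2.INTER_CUBIC))
s=sensors.observe();print(s['time'],s['tool_pos'],s['contact_force'])
E
```

```text
top7 hub (np.float64(0.0854), np.int64(95)) face (np.float64(0.0735), np.int64(339)) face2 (np.float64(0.074), np.int64(147)) deck (np.float64(0.0491), np.int64(204))
top9 hub (np.float64(0.0775), np.int64(91)) face (np.float64(0.0652), np.int64(335)) face2 (np.float64(0.0658), np.int64(145)) deck (np.float64(0.0491), np.int64(204))
scene7 hub (np.float64(0.0857), np.int64(48)) face (np.float64(0.0738), np.int64(161)) face2 (np.float64(0.0732), np.int64(101)) deck (np.float64(0.0488), np.int64(84))
scene9 hub (np.float64(0.0774), np.int64(50)) face (np.float64(0.0656), np.int64(156)) face2 (np.float64(0.0656), np.int64(76)) deck (np.float64(0.0488), np.int64(89))
11.0 [0.38315253 0.20039503 0.20508257] [ 0.47680737 -0.56357181 -0.02454145]
```

View pics/t9z.png

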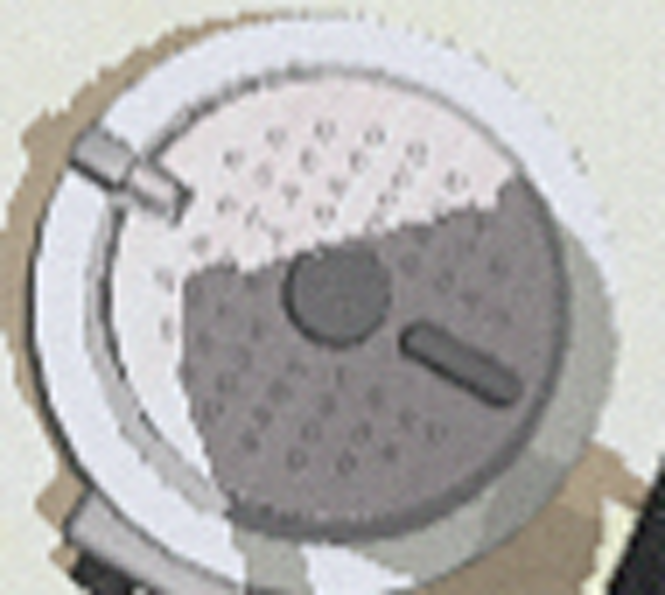

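View pics/s9z.png

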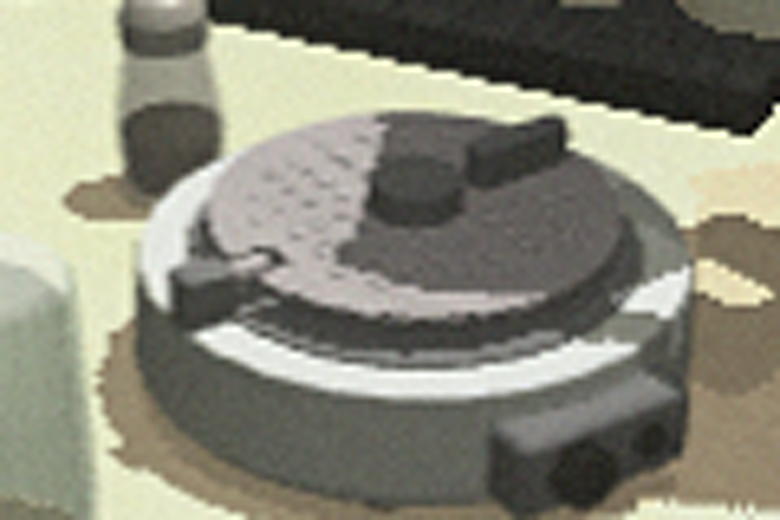

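The disc has dropped 8.0–8.2 mm in both views. The pin sits in the notch, the bystanders are in place, and the arm is clear.

```bash
python3 -c "
from cell import hand_in;print(hand_in())"
```

```text
the job is handed in; nothing more can be done
None
```

The disc is fully home over the locating pin, and the job is handed in at about 11 s of the 45 s allowed. I pushed it about 150° clockwise by its finger bar with the closed fingertips. I then pressed the hub until it stopped firmly, with about 25 N at the wrist (limit 45 N), and drew the arm clear.

- **Drop:** the disc went down 7.9–8.3 mm, measured at the hub and disc face in the top and scene views. Full travel is 8 mm.
- **Alignment:** before pressing, the notch corners put the notch at about 60° and the pin at about 59°, roughly 1 mm apart. Afterwards the picture shows the pin inside the notch.
- **Bystanders:** the tumbler and salt shaker look unmoved in the pictures, but I did not measure them again after the work.
- **Disagreements:** the bar's depth points gave 62–64° for the notch direction, a few degrees from the corner measurement. The finger's yaw while pushing was also about 7° off the bar, so it was probably touching on a corner rather than flat. I went by the notch corners, and the full drop agrees with them.

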